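Hold the bead mould home against the sprung plunger

ROBOT

A 6-joint arm with a two-finger parallel gripper is mounted at the origin on the work surface. World frame = base frame: x ahead of the robot, y to its left, z up, the work surface at z = 0. Lengths are in mm, angles in rad, forces in N, time in s.
With the tool pointing down it reaches from about 275 to 975 mm from the base axis. Payload 8.4 kg.
Tool frame: the origin (TCP) lies on the mounting face of the last link; the fingertips stand 190 mm ahead of it and the grasp point (between the pads) lies 171 mm ahead of it; x points along the fingers, y is the direction in which the jaws open and shut, and the axes are right-handed (so a half turn about x gives the same grasp; the last joint's range is limited). The gripper opens to 92 mm and grips with 3 to 60 N. Pads are 20 mm wide; open, the fingers measure 128 mm over their backs; the gripper's body (75 mm by 189 mm) begins 69 mm behind the grasp point.
Start: joints at [-0.002, 0.353, 1.633, -0, 1.155, -0.002], TCP at [625.004, -0, 404.683] pointing down, gripper open.
Joint ranges: [-2.63, 2.63], [-0.92, 2.1], [0.06, 2.66], [-1.3, 4.44], [0, 2.69], [-3.02, 3.02]. Speed limits (rad/s): [2.22, 2.22, 2.79, 3.14, 3.14, 3.14].

INTERFACE

Orientations are given as a rotation vector (axis times angle).
In Python, from station import monitor, snapshot, arm, look_for, trace, spot_point gives the robot as it stands.
- The arm moves only by the tool arm_command, never from a script. Its argument "motion" is a list of rows, each an object of numbers: "tx", "ty", "tz": the shift along the world's x, y, z in m; "wx", "wy", "wz": the turn, a rotation vector about the world's x, y, z in degrees; "gripper": the opening, from -1 (shut) to 1 (fully open). In form: [{"tx": .., "ty": .., "tz": .., "wx": .., "wy": .., "wz": .., "gripper": ..}, ...]. A call has 1 to 20 rows; each row is the pose to reach, as a shift and turn from the pose commanded when the call began; what a row does not reach only later rows make up. A row lasts 1/8 s, in which the tool goes at most 62.5 mm and 10.7 degrees, less where a joint would pass 70% of its speed; a pose out of reach is approached as far as the arm can. A call with a gripper value outside its range is refused whole. The fingers move at their own pace and stop on an object; "grip_force" is the grip in N (left out, the last holds). Time passes only in rows, so rows that repeat a pose let the fingers close. It gives the time, the measured TCP pose, the force and the opening at its end, in the units of the state.
- monitor.observe(): the state, without advancing time (a new reading comes with each control period).
- snapshot(name): name is "scene" or "side" or "wrist"; returns a dict with "frame" (400x640x3 uint8, red, green, blue), "z_map" (400x640 float32, mm along the optical axis (not along the pixel's ray), 0 where there is no reading), "fx", "fy", "cx", "cy" (pixels), "xyz" and "attitude" of the camera in the world. Camera axes: x right, y down, z forward; pixel columns grow to the right and rows downward; lengths in mm; the calibration is good to about 2 mm. A picture is of the moment at which its call begins.
- arm.hand_in(): hands the job in, once; it reports no verdict.
Trained networks look in a picture, given as the dict that the camera call returned (one of the last four; its "shot" number tells which), for a name from the list of things; names that differ only in an ending like _2 or _b are one class to them, and where a whole thing is asked for, a point or a joint stands for the part that bears it (a point fixed in the world has none). Each returns a list of dicts, best first, with "p" (0 to 1); they miss things now and then, are a little off and sometimes report something else, mostly with a low value. They report only what shows in the picture. A call takes as long as a camera call.
- look_for(picture, target): "location" ([x, y, z] in mm, in world coordinates, good to about 4 mm: the middle of the surface that is visible of it).
- trace(picture, target): "pixels" (400x640 bool, what is visible of it).
- spot_point(picture, target): "location" ([x, y, z] in mm, in world coordinates, good to about 4 mm: a listed point, or the origin of a listed thing).
The state is a dict: "time_s": time; "joint_positions": joint angles; "qvel": joint speeds; "joint_efforts": joint torques, N m; "position": TCP position; "ee_rot": TCP orientation; "contact_force": force on the tool from outside, world axes, zero at the start; "ft_torque": the same for the moment, N m; "gripper_width": finger opening in mm.
Only numpy, scipy, OpenCV 4.12 (cv2) and the standard library are available. Lean on these libraries where they do the work, as an engineer would, in place of code of your own. Each camera call takes 0.05 s, during which the arm holds its last target.

TASK

Set the tongued graphite bead mould upright in the track of the press nest with its tongue towards the sprung plunger, and push it along the track until its shoulders are hard against the end stop. Do not ram it, and leave the jar, the bowl and the square mould where they are. Finish while still holding it pressed firmly against the stop, so that the clamp screw can be tightened: do not let go.

Things in the scene. Friction and masses are not known exactly. Their poses are not given: they have to be found in the camera images.
- mould: loose dark graphite mould, about 0.25 kg: upright block 60 (its x) x 40 (y) x 50 mm tall, three round cavities along its top, at any heading. A tongue 18 mm wide, 40 mm tall, flush with the underside, juts 22 mm from the middle of its +x end; the end face beside it is the shoulders. Origin: centre of the block's underside (tongue not counted), x to the tongue, z up
- mould_nose (a point): middle of the tongue's end face, 52 mm ahead of the mould's origin along its x and 30 mm above its underside
- nest: fixed press nest: steel plate 200 x 110 x 10 mm carrying track, end stop and plunger; place and heading vary. Origin on the work surface under the track's centre line; x along the track to the plunger (plate x -110 to +90 mm), z up. Track floor = plate top, z 10 mm. The mould slides easily on it. Outside one rail a low brass-headed clamp screw
- endstop: hard stop: two dark steel posts fixed on the nest, each 22 mm wide, 25 mm deep, 42 mm tall above the plate, either side of a 24 mm gap on the centre line; front faces at nest x 20 mm. The tongue passes between them, the shoulders meet their faces. Origin: middle of the gap at the front faces, on the plate's top; axes as the nest's
- plunger (a joint): travel (m) of the sprung brass plunger, a 14 mm rod in the gap between the posts, axis 30 mm above the plate, in a grey housing 46 mm tall behind them: 0 fully out, grows as it is pushed along the nest's x, 0.019 with the mould home, 0.026 at most. The spring pushes back with about 3 N at 0 and 7 N with the mould home
- plunger_tip (a point): centre of the plunger's front end; fully out it lies at x = 23 mm, z = 40 mm of the nest
- square_mould: bystander: loose square graphite mould without tongue, 50 x 50 x 30 mm, one round cavity on top; origin centre of the underside
- jar: bystander: glass jar with metal cap, 56 mm across, 75 mm tall; origin centre of the underside
- bead_cup: bystander: open steel bowl, 70 mm across, 50 mm tall; origin centre of the underside
- track_mouth (a point): open near end of the track, on its floor, 85 mm behind the nest's origin. The track lies between two aluminium guide rails 10 mm high above the floor, 10 mm thick, 44 mm apart inside, running from nest x -60 to +20 mm; their near ends flare outwards from x -60 to -85 mm. Open above. A grip near the mould's top clears the rails
- mould_home (a point): where the mould's origin lies when it is fully home: on the track floor, nest x -10 mm, y 0, z 10 mm, the mould's x along the nest's x. Axes as the nest's

How it is judged:
By the outcome, as a careful person would: the job done as asked, in the order asked, and still so for the second after the job is handed in, while the arm keeps its last pose, push and grip.
It also fails if it takes over 51 s, if anything falls off the work surface, if the arm or the gripper's body presses on something with over 40 N, if the wrist force passes 120 N, or if a joint passes its speed limit or range.

## Working session

There is one attempt and no reset: what is moved stays moved. The work goes in short steps, Python scripts to look and compute and a tool call to move; the robot and the scene stay as the last step left them, time stands still between calls to the robot, and variables do not carry over. Pictures are saved under pics/ and viewed, and the job is handed in when it is done.

Besides the shell and the picture viewer there is one more tool, called after ">>>" in YAML: its name, and indented under it one key for each argument. arm_command: Moves the arm, as the interface text tells. Its arguments: {"type":"object","properties":{"motion":{"type":"array","items":{"type":"object","properties":{"tx":{"type":"number"},"ty":{"type":"number"},"tz":{"type":"number"},"wx":{"type":"number"},"wy":{"type":"number"},"wz":{"type":"number"},"gripper":{"type":"number"}}}},"grip_force":{"type":"number"}},"required":["motion"]}

```bash
mkdir -p pics; ls
cat > h.py <<'E'
import numpy as np, cv2
from station import monitor, snapshot, arm, look_for, trace, spot_point
def save(s,n): cv2.imwrite('pics/'+n+'.png', s['frame'][:,:,::-1])
E
python3 - <<'E'
from h import *
s=snapshot('scene'); save(s,'scene0')
print({k:s[k] for k in s if k not in('frame','z_map')})
for n in ['mould','nest','square_mould','jar','bead_cup']:
    print(n,[(np.round(d['location']),round(d['p'],2)) for d in look_for(s,n)[:3]],[(np.round(d['location']),round(d['p'],2)) for d in spot_point(s,n)[:3]])
for n in ['mould_nose','endstop','plunger_tip','track_mouth','mould_home']:
    print(n,[(np.round(d['location']),round(d['p'],2)) for d in spot_point(s,n)[:3]])
s=snapshot('side'); save(s,'side0')
print({k:s[k] for k in s if k not in('frame','z_map')})
for n in ['mould','nest','mould_nose','endstop','plunger_tip','track_mouth','mould_home']:
    print(n,[(np.round(d['location']),round(d['p'],2)) for d in spot_point(s,n)[:3]])
print(monitor.observe())
E
```

```text
pics
{'fx': 375.6023294331058, 'fy': 375.6023294331058, 'cx': 326.9235953469019, 'cy': 193.9446121763698, 'xyz': array([931.20649874, 556.71288715, 763.97399914]), 'attitude': array([-0.71828431, -2.69272395,  1.00860473]), 'shot': 1}
mould [(array([ 596., -119.,   39.]), 0.6), (array([646., 204.,  48.]), 0.19)] [(array([ 587., -139.,    0.]), 0.78)]
nest [(array([556., 206.,  10.]), 0.66)] [(array([554., 189.,   0.]), 0.91)]
square_mould [(array([771.,  21.,  31.]), 0.95)] [(array([768.,   9.,  -2.]), 0.76)]
jar [(array([748., 298.,  74.]), 0.7)] [(array([743., 296.,  -0.]), 0.84)]
bead_cup [(array([ 762., -268.,   35.]), 0.64)] [(array([ 762., -251.,   -3.]), 0.61)]
mould_nose [(array([592., -87.,  31.]), 0.86)]
endstop [(array([576., 191.,  10.]), 0.93)]
plunger_tip [(array([575., 189.,  42.]), 0.72)]
track_mouth [(array([468., 174.,   6.]), 0.78)]
mould_home [(array([548., 186.,  11.]), 0.86), (array([576., 192.,  12.]), 0.41)]
{'fx': 482.44294981943386, 'fy': 482.44294981943386, 'cx': 317.8643589842489, 'cy': 205.20945789310028, 'xyz': array([ 518.17571216, -651.4727175 ,  704.2
[... 409 characters left out ...]
45., 188.,   7.]), 0.95)]
{'time_s': 1.2, 'joint_positions': array([-2.38315172e-03,  3.52990077e-01,  1.63343371e+00, -2.28585576e-06,
        1.15516021e+00, -2.37683932e-03]), 'qvel': array([-0.00190447, -0.00042129, -0.00111395,  0.00081646, -0.00116531,
       -0.0011202 ]), 'joint_efforts': array([ 3.08297116e-03, -5.93764865e+01, -3.34566808e+01,  6.99465489e-02,
        1.60611985e-02, -8.68579832e-05]), 'position': array([6.24994974e+02, 1.01895489e-02, 4.04674722e+02]), 'ee_rot': array([ 1.20920608,  1.2091891 , -1.20919817]), 'contact_force': array([-0.39623188, -0.00877102, -0.32306649]), 'ft_torque': array([0.00910148, 0.06258734, 0.01263012]), 'gripper_width': 91.5626546766364}
```

View pics.

View pics/scene0.png

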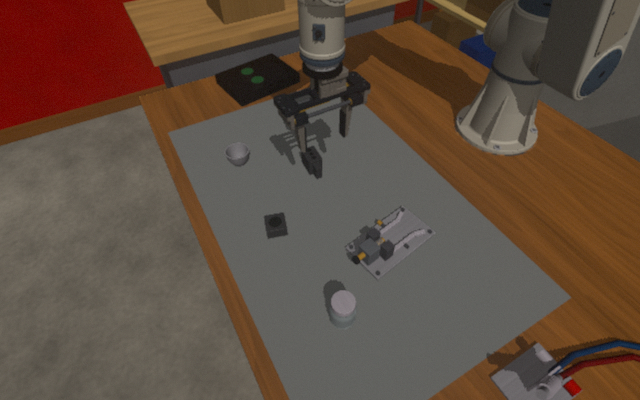

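View pics/side0.png

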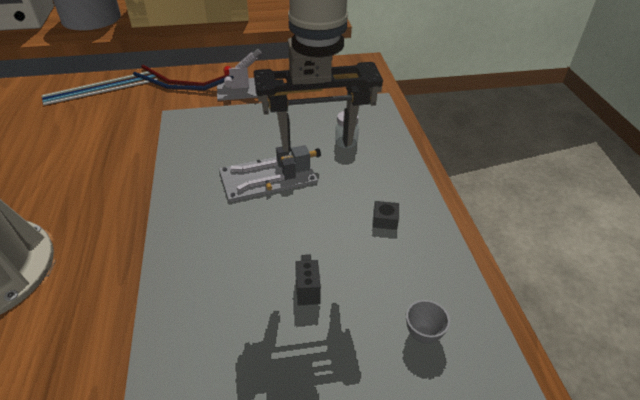

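```bash
cat >> h.py <<'E'
from scipy.spatial.transform import Rotation as Ro
def cloud(s,mask=None):
    z=s['z_map']; v,u=np.indices(z.shape); m=z>0
    if mask is not None: m&=mask
    u,v,z=u[m],v[m],z[m]
    P=np.c_[(u-s['cx'])/s['fx']*z,(v-s['cy'])/s['fy']*z,z]
    return P@Ro.from_rotvec(s['attitude']).as_matrix().T+s['xyz']
def pj(s,p):
    q=(np.atleast_2d(p)-s['xyz'])@Ro.from_rotvec(s['attitude']).as_matrix()
    return np.c_[q[:,0]/q[:,2]*s['fx']+s['cx'],q[:,1]/q[:,2]*s['fy']+s['cy']]
def mrect(P):
    return cv2.minAreaRect(P[:,:2].astype(np.float32))
E
python3 - <<'E'
from h import *
for cam in ['side','wrist']:
    s=snapshot(cam); save(s,cam+'1')
    if cam=='wrist': print(s['xyz'],s['attitude'])
    t=trace(s,'mould'); print(cam,[(d['p'],d['pixels'].sum()) for d in t])
    if t:
        P=cloud(s,t[0]['pixels']); T=P[(P[:,2]>44)&(P[:,2]<56)]
        print(len(P),len(T),np.percentile(P[:,2],[1,50,99]), mrect(T) if len(T)>5 else 0)
        T=P[(P[:,2]>33)&(P[:,2]<44)]; print(T.mean(0) if len(T) else 0)
E
```

```text
side [(0.74, np.int64(1022)), (0.53, np.int64(3459))]
1018 665 [ 3.27541813 49.20300452 52.78954948] ((587.8048706054688, -139.24635314941406), (61.00258255004883, 39.91264343261719), 85.51013946533203)
[ 586.5140206  -151.97143772   39.0253154 ]
[625.98573125  77.47798078 385.06326901] [ 2.86820332e+00 -7.49115513e-04  1.48220690e-03]
wrist [(0.67, np.int64(1690))]
1682 1100 [ 2.73511141 49.66074617 51.78854968] ((588.5938720703125, -134.57363891601562), (57.067237854003906, 39.915740966796875), 85.38838195800781)
[591.81538154 -97.92880974  39.67769941]
```

View pics/wrist1.png

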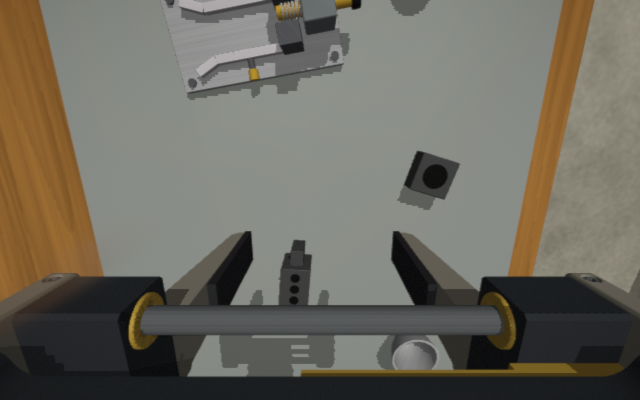

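Run:
```python
from h import *
for cam in ['scene','side']:
    s=snapshot(cam)
    P=cloud(s)
    P=P[(P[:,0]>420)&(P[:,0]<680)&(P[:,1]>90)&(P[:,1]<280)]
    T=P[(P[:,2]>6)&(P[:,2]<26)]
    # cut: plate+rails
    r=mrect(T); print(cam,len(T),r)
    F=P[(P[:,2]>6)&(P[:,2]<14)]; print(mrect(F))
    np.save('P_'+cam,P)
    R=P[(P[:,2]>16)&(P[:,2]<24)]
    print('rail',len(R))
    H=P[(P[:,2]>48)&(P[:,2]<60)]; print('tops',len(H),mrect(H) if len(H) else 0)
```

```text
scene 2430 ((545.0943603515625, 186.17027282714844), (201.5481719970703, 111.93241882324219), 10.189292907714844)
((544.8240356445312, 187.0076141357422), (201.1082000732422, 111.42276000976562), 9.815485954284668)
rail 382
tops 449 ((620.1422729492188, 200.88211059570312), (94.21123504638672, 69.08789825439453), 11.840005874633789)
side 2481 ((544.3186645507812, 187.6678466796875), (200.22467041015625, 119.3067855834961), 9.842002868652344)
((544.3186645507812, 187.6678466796875), (200.22467041015625, 119.3067855834961), 9.842002868652344)
rail 543
tops 370 ((618.98291015625, 197.4979705810547), (90.97445678710938, 72.67573547363281), 9.31100082397461)
```

>>> arm_command:
  motion:
    - {"tx": -0.012, "ty": -0.045, "tz": -0.04, "wz": -1.5, "gripper": 1}
    - {"tx": -0.024, "ty": -0.09, "tz": -0.08, "wz": -3, "gripper": 1}
    - {"tx": -0.0365, "ty": -0.138, "tz": -0.12, "wz": -4.6, "gripper": 1}
    - {"tx": -0.0365, "ty": -0.138, "tz": -0.145, "wz": -4.6, "gripper": 1}
    - {"tx": -0.0365, "ty": -0.138, "tz": -0.145, "wz": -4.6, "gripper": 1}
    - {"tx": -0.0365, "ty": -0.138, "tz": -0.145, "wz": -4.6, "gripper": 1}

```text
invalid input at $.motion[0]: expected keys tx, ty, tz, wx, wy, wz, gripper
```

Run:
```python
from h import *
o=monitor.observe(); print(o['time_s'],o['position'],o['ee_rot'],o['contact_force'])
s=snapshot('wrist'); save(s,'wrist2')
t=trace(s,'mould')
if t:
    P=cloud(s,t[0]['pixels']); T=P[(P[:,2]>44)&(P[:,2]<56)]
    print(t[0]['p'],len(P),len(T),mrect(T))
s=snapshot('side'); save(s,'side2')
```

```text
1.5 [6.24992953e+02 1.64299426e-02 4.04680983e+02] [ 1.20915415  1.20923777 -1.20923096] [-0.10710776  0.55567242 -0.97727194]
0.8 1662 1091 ((588.6746826171875, -134.40835571289062), (56.25310134887695, 39.779781341552734), 85.38029479980469)
```

View pics/wrist2.png

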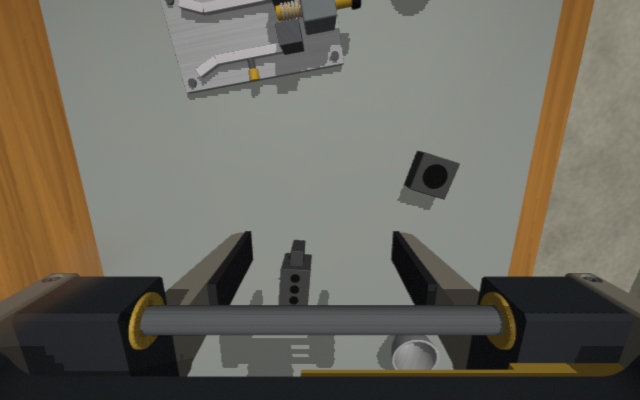

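The move was refused because every row needs all the keys. The picture is unchanged, with the mould at (297,275) between the fingers and its tongue facing up-image.

>>> arm_command:
  motion:
    - {"tx": -0.012, "ty": -0.045, "tz": -0.04, "wx": 0, "wy": 0, "wz": -1.5, "gripper": 1}
    - {"tx": -0.024, "ty": -0.09, "tz": -0.08, "wx": 0, "wy": 0, "wz": -3, "gripper": 1}
    - {"tx": -0.0365, "ty": -0.138, "tz": -0.12, "wx": 0, "wy": 0, "wz": -4.6, "gripper": 1}
    - {"tx": -0.0365, "ty": -0.138, "tz": -0.125, "wx": 0, "wy": 0, "wz": -4.6, "gripper": 1}
    - {"tx": -0.0365, "ty": -0.138, "tz": -0.125, "wx": 0, "wy": 0, "wz": -4.6, "gripper": 1}

```text
time_s: 2.28
position: [588.7, -137.9, 279.7]
ee_rot: [1.269, 1.17, -1.269]
contact_force: [-0.4, -0.2, -0.4]
gripper_width: 92.0
```

Run:
```python
from h import *
o=monitor.observe(); print(o['time_s'],o['position'],o['ee_rot'],o['contact_force'])
s=snapshot('wrist'); save(s,'wrist3')
t=trace(s,'mould')
if t:
    P=cloud(s,t[0]['pixels']); T=P[(P[:,2]>44)&(P[:,2]<56)]
    print(t[0]['p'],len(P),len(T),mrect(T))
```

```text
2.275 [ 588.73589106 -137.91227392  279.67418891] [ 1.26873227  1.17030172 -1.26855432] [-0.36286127 -0.18582931 -0.36839523]
0.85 4583 3584 ((588.46728515625, -136.47914123535156), (59.54726028442383, 40.02428436279297), 85.1391830444336)
```

View pics/wrist3.png

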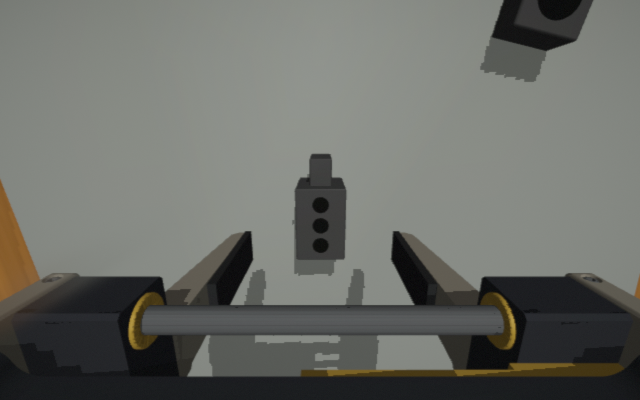

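The mould sits centred and aligned between the fingers (block centre about (320,220)). I'll go down and grip.

>>> arm_command:
  motion:
    - {"tx": 0, "ty": 0, "tz": -0.03, "wx": 0, "wy": 0, "wz": 0, "gripper": 1}
    - {"tx": 0, "ty": 0, "tz": -0.055, "wx": 0, "wy": 0, "wz": 0, "gripper": 1}
    - {"tx": 0, "ty": 0, "tz": -0.072, "wx": 0, "wy": 0, "wz": 0, "gripper": 1}
    - {"tx": 0, "ty": 0, "tz": -0.0725, "wx": 0, "wy": 0, "wz": 0, "gripper": 1}
    - {"tx": 0, "ty": 0, "tz": -0.0725, "wx": 0, "wy": 0, "wz": 0, "gripper": -1}
    - {"tx": 0, "ty": 0, "tz": -0.0725, "wx": 0, "wy": 0, "wz": 0, "gripper": -1}
    - {"tx": 0, "ty": 0, "tz": -0.0725, "wx": 0, "wy": 0, "wz": 0, "gripper": -1}
    - {"tx": 0, "ty": 0, "tz": -0.0725, "wx": 0, "wy": 0, "wz": 0, "gripper": -1}
    - {"tx": 0, "ty": 0, "tz": -0.0725, "wx": 0, "wy": 0, "wz": 0, "gripper": -1}
    - {"tx": 0, "ty": 0, "tz": -0.0725, "wx": 0, "wy": 0, "wz": 0, "gripper": -1}
    - {"tx": 0, "ty": 0, "tz": -0.0725, "wx": 0, "wy": 0, "wz": 0, "gripper": -1}
  grip_force: 45

```text
time_s: 3.75
position: [588.4, -138.0, 207.2]
ee_rot: [1.268, 1.17, -1.268]
contact_force: [-1.2, -0.8, 1.9]
gripper_width: 40.2
```

>>> arm_command:
  motion:
    - {"tx": 0, "ty": 0, "tz": 0.03, "wx": 0, "wy": 0, "wz": 0, "gripper": -1}
    - {"tx": 0, "ty": 0, "tz": 0.07, "wx": 0, "wy": 0, "wz": 0, "gripper": -1}
    - {"tx": -0.01, "ty": 0.025, "tz": 0.1, "wx": 0, "wy": 0, "wz": -6, "gripper": -1}
    - {"tx": -0.022, "ty": 0.055, "tz": 0.1, "wx": 0, "wy": 0, "wz": -13, "gripper": -1}
    - {"tx": -0.034, "ty": 0.085, "tz": 0.1, "wx": 0, "wy": 0, "wz": -21, "gripper": -1}
    - {"tx": -0.046, "ty": 0.115, "tz": 0.1, "wx": 0, "wy": 0, "wz": -29, "gripper": -1}
    - {"tx": -0.058, "ty": 0.145, "tz": 0.1, "wx": 0, "wy": 0, "wz": -37, "gripper": -1}
    - {"tx": -0.072, "ty": 0.18, "tz": 0.1, "wx": 0, "wy": 0, "wz": -45, "gripper": -1}
    - {"tx": -0.086, "ty": 0.215, "tz": 0.1, "wx": 0, "wy": 0, "wz": -53, "gripper": -1}
    - {"tx": -0.1, "ty": 0.25, "tz": 0.1, "wx": 0, "wy": 0, "wz": -61, "gripper": -1}
    - {"tx": -0.112, "ty": 0.28, "tz": 0.1, "wx": 0, "wy": 0, "wz": -68, "gripper": -1}
    - {"tx": -0.12, "ty": 0.3, "tz": 0.1, "wx": 0, "wy": 0, "wz": -73, "gripper": -1}
    - {"tx": -0.1245, "ty": 0.3105, "tz": 0.1, "wx": 0, "wy": 0, "wz": -75.4, "gripper": -1}
    - {"tx": -0.1245, "ty": 0.3105, "tz": 0.1, "wx": 0, "wy": 0, "wz": -75.4, "gripper": -1}
    - {"tx": -0.1245, "ty": 0.3105, "tz": 0.1, "wx": 0, "wy": 0, "wz": -75.4, "gripper": -1}

```text
time_s: 5.62
position: [464.1, 172.2, 307.1]
ee_rot: [2.129, 0.187, -2.13]
contact_force: [0.4, -0.1, -2.6]
gripper_width: 39.8
```

Run:
```python
from h import *
o=monitor.observe(); print(o['time_s'],o['position'],o['ee_rot'],o['contact_force'])
R=Ro.from_rotvec(o['ee_rot']).as_matrix(); print(R.round(4)); z=-R[:,2]; print('jaw-perp heading',np.degrees(np.arctan2(-R[1,2],-R[0,2])))
s=snapshot('wrist'); save(s,'wrist4'); np.savez('w4',**s)
for n in ['nest','endstop','plunger_tip','track_mouth','mould_home','mould','mould_nose']:
    print(n,[(np.round(d['location'],1),round(d['p'],2)) for d in spot_point(s,n)[:2]])
P=cloud(s); np.save('P_w4',P)
s=snapshot('scene'); save(s,'scene4')
```

```text
5.625 [464.06971303 172.19830098 307.07626072] [ 2.12941593  0.18720401 -2.12967148] [ 0.364926   -0.08051144 -2.62030765]
[[-1.000e-04  1.746e-01 -9.846e-01]
 [-2.000e-04 -9.846e-01 -1.746e-01]
 [-1.000e+00  2.000e-04  1.000e-04]]
jaw-perp heading 10.056905406045074
nest [(array([560. , 190.3,  -5.9]), 0.8)]
endstop [(array([573. , 195. ,  11.4]), 0.88)]
plunger_tip [(array([579.1, 192.6,  39.5]), 0.85), (array([461.7, 169.4, 103.4]), 0.4)]
track_mouth []
mould_home [(array([541.1, 188.3,  10.8]), 0.84)]
mould [(array([465.6, 169.3, 102.8]), 0.58)]
mould_nose [(array([515.8, 183.4, 127.9]), 0.78)]
```

View pics/wrist4.png

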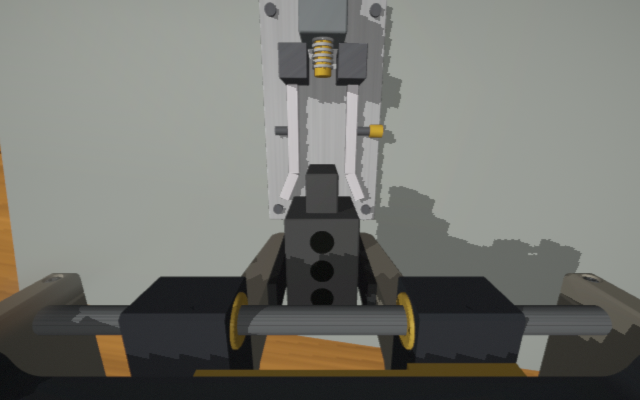

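View pics/scene4.png

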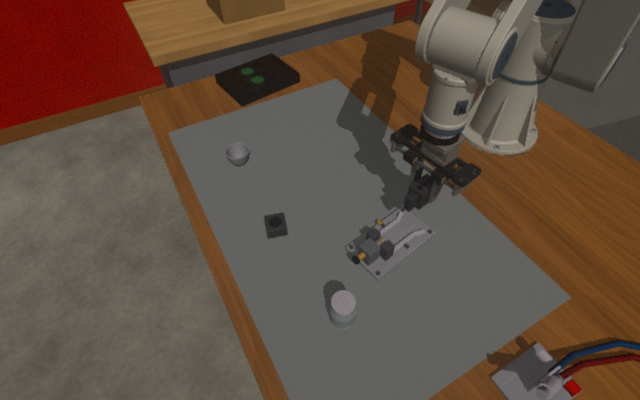

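The mould is aimed at the track: tongue at (322,185), rails at (293,130) and (351,130), posts at y≈62. Next I'll measure the nest relative to the tool.

Run:
```python
from h import *
P=np.load('P_w4.npy'); a=np.radians(10.057); R=np.array([[np.cos(a),np.sin(a)],[-np.sin(a),np.cos(a)]])
Q=P.copy(); Q[:,:2]=(P[:,:2]-[464.07,172.2])@R.T   # tool-aligned: x ahead, y left
# rails: z 16..24, x 40..110
r=Q[(Q[:,2]>16.5)&(Q[:,2]<24)&(abs(Q[:,1])<45)]
for lo,hi in [(25,35),(35,45),(45,60),(60,75),(75,90),(90,105)]:
    k=r[(r[:,0]>lo)&(r[:,0]<hi)]
    L=k[k[:,1]>8];Rr=k[k[:,1]<-8]
    if len(L)>3 and len(Rr)>3: print(lo,hi,len(L),len(Rr),'L',np.percentile(L[:,1],[3,50,97]).round(1),'R',np.percentile(Rr[:,1],[3,50,97]).round(1),'mid',round((np.median(L[:,1])+np.median(Rr[:,1]))/2,2))
p=Q[(Q[:,2]>47)&(Q[:,2]<54)&(Q[:,0]>80)&(abs(Q[:,1])<45)]
for nm,k in (('L',p[p[:,1]>8]),('R',p[p[:,1]<-8])):
    k=k[k[:,0]<138]
    print('post',nm,len(k),'x',np.percentile(k[:,0],[1,3,10,50]).round(1),'y',np.percentile(k[:,1],[2,98]).round(1))
f=Q[(Q[:,2]>6)&(Q[:,2]<14)]
for lo,hi in [(20,50),(50,80),(80,110)]:
    k=f[(f[:,0]>lo)&(f[:,0]<hi)&(abs(f[:,1])<75)]; print('plate y',np.percentile(k[:,1],[.5,99.5]).round(1),'z',np.median(k[:,2]).round(1))
k=f[(abs(f[:,1])>35)&(abs(f[:,1])<50)]; print('plate near x',np.percentile(k[:,0],[.5,2]))
m=Q[(Q[:,2]>145)&(Q[:,2]<157)&(abs(Q[:,1])<19)]; print('mould top',len(m),'x',np.percentile(m[:,0],[1,99]),'y',np.percentile(m[:,1],[1,99]),'z',np.median(m[:,2]))
m=Q[(Q[:,2]>134)&(Q[:,2]<145)&(abs(Q[:,1])<12)&(Q[:,0]>20)]; print('tongue',len(m),'x',np.percentile(m[:,0],[1,99]),'y',np.percentile(m[:,1],[1,99]),'z',np.median(m[:,2]))
```

```text
25 35 115 113 L [23.9 29.6 35.3] R [-32.2 -27.1 -21.7] mid 1.24
35 45 104 110 L [23.6 28.3 32.3] R [-30.6 -25.9 -21.1] mid 1.21
45 60 175 173 L [23.3 28.1 33. ] R [-30.4 -25.7 -20.9] mid 1.21
60 75 276 305 L [23.1 30.3 43.3] R [-44.  -29.  -21.4] mid 0.64
75 90 218 206 L [23.  28.3 41.6] R [-42.6 -26.4 -21.2] mid 0.93
90 105 189 204 L [23.2 27.8 32.3] R [-30.8 -26.  -21.1] mid 0.88
post L 1017 x [112.6 112.8 114.7 125. ] y [13.1 34. ]
post R 1046 x [112.4 112.6 114.1 124.5] y [-32.6 -11.5]
plate y [-53.2  55.8] z 10.3
plate y [-53.   55.4] z 10.4
plate y [-53.4  55.2] z 10.4
plate near x [-15.50389115 -11.34861225]
mould top 6246 x [-19.76849645  30.97754847] y [-18.61368607  18.63703458] z 150.18327904855101
tongue 1502 x [30.61837768 52.89202383] y [-10.49292423  10.60799649] z 140.16572575910573
```

>>> arm_command:
  motion:
    - {"tx": -0.0002, "ty": 0.0012, "tz": -0.02, "wx": 0, "wy": 0, "wz": -0.3, "gripper": -1}
    - {"tx": -0.0002, "ty": 0.0012, "tz": -0.045, "wx": 0, "wy": 0, "wz": -0.3, "gripper": -1}
    - {"tx": -0.0002, "ty": 0.0012, "tz": -0.068, "wx": 0, "wy": 0, "wz": -0.3, "gripper": -1}
    - {"tx": -0.0002, "ty": 0.0012, "tz": -0.08, "wx": 0, "wy": 0, "wz": -0.3, "gripper": -1}
    - {"tx": -0.0002, "ty": 0.0012, "tz": -0.086, "wx": 0, "wy": 0, "wz": -0.3, "gripper": -1}
    - {"tx": -0.0002, "ty": 0.0012, "tz": -0.0885, "wx": 0, "wy": 0, "wz": -0.3, "gripper": -1}
    - {"tx": -0.0002, "ty": 0.0012, "tz": -0.0895, "wx": 0, "wy": 0, "wz": -0.3, "gripper": -1}
    - {"tx": -0.0002, "ty": 0.0012, "tz": -0.0895, "wx": 0, "wy": 0, "wz": -0.3, "gripper": -1}

```text
time_s: 7.08
position: [464.0, 173.7, 218.1]
ee_rot: [2.134, 0.181, -2.132]
contact_force: [0.1, -0.0, -1.9]
gripper_width: 39.7
```

Run:
```python
from h import *
o=monitor.observe(); print(o['time_s'],o['position'],o['contact_force'])
s=snapshot('wrist'); save(s,'wrist5')
R=Ro.from_rotvec(o['ee_rot']).as_matrix(); a=np.arctan2(-R[1,2],-R[0,2]); print(np.degrees(a))
R=np.array([[np.cos(a),np.sin(a)],[-np.sin(a),np.cos(a)]])
Q=cloud(s); Q[:,:2]=(Q[:,:2]-o['position'][:2])@R.T; np.save('Q5',Q)
m=Q[(Q[:,2]>56)&(Q[:,2]<64)&(abs(Q[:,1])<25)&(Q[:,0]<60)]; print('top',m[:,2].mean(),'x',np.percentile(m[:,0],[1,99]))
r=Q[(Q[:,2]>16.5)&(Q[:,2]<24)&(abs(Q[:,1])<45)]
for lo,hi in [(45,60),(60,75),(75,90),(90,105)]:
    k=r[(r[:,0]>lo)&(r[:,0]<hi)&(abs(r[:,1])<33)]; L=k[k[:,1]>8];Rr=k[k[:,1]<-8]
    if len(L)>3 and len(Rr)>3: print(lo,(np.percentile(L[:,1],3)+np.percentile(Rr[:,1],97))/2)
p=Q[(Q[:,2]>47)&(Q[:,2]<54)&(Q[:,0]>80)&(Q[:,0]<138)&(abs(Q[:,1])<34)]
for nm,k in (('L',p[p[:,1]>8]),('R',p[p[:,1]<-8])): print('post',nm,len(k),'x',np.percentile(k[:,0],[1,3]).round(1),'y',np.percentile(k[:,1],[2,98]).round(1))
s=snapshot('side'); save(s,'side5')
```

```text
7.075 [463.98240922 173.74867087 218.10074945] [ 0.09689176 -0.04153545 -1.89777067]
9.697811804835084
top 61.12319846580216 x [-19.60245183  31.11594678]
45 -0.15010477048938853
60 -0.14678474176976586
75 -0.13737248385254652
90 -0.07222805919900743
post L 2436 x [112.1 112.3] y [12.  33.2]
post R 2443 x [112.2 112.3] y [-33.4 -12.2]
```

View pics/wrist5.png

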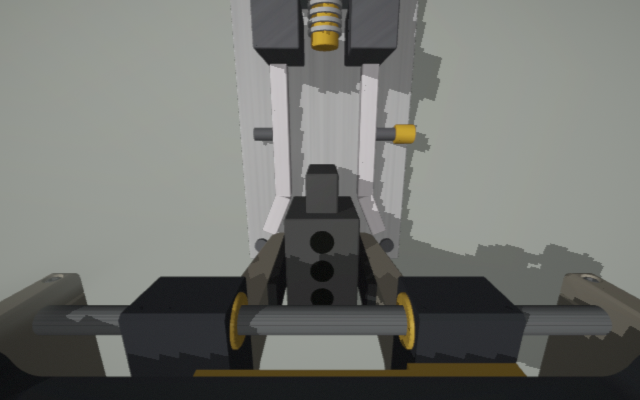

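View pics/side5.png

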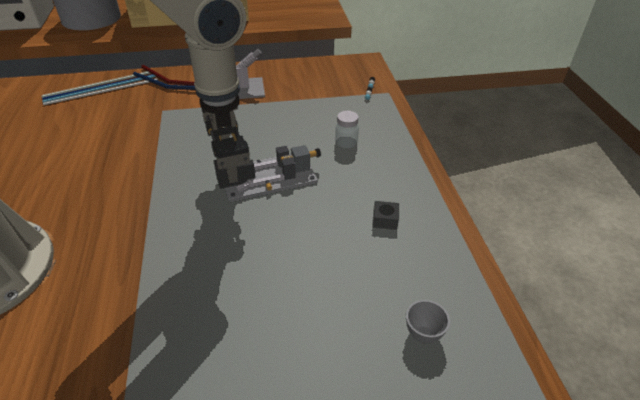

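>>> arm_command:
  motion:
    - {"tx": 0, "ty": 0, "tz": -0.0004, "wx": 0, "wy": 0, "wz": 0, "gripper": -1}
    - {"tx": 0.0079, "ty": 0.00135, "tz": -0.0004, "wx": 0, "wy": 0, "wz": 0, "gripper": -1}
    - {"tx": 0.0158, "ty": 0.0027, "tz": -0.0004, "wx": 0, "wy": 0, "wz": 0, "gripper": -1}
    - {"tx": 0.0237, "ty": 0.00405, "tz": -0.0004, "wx": 0, "wy": 0, "wz": 0, "gripper": -1}
    - {"tx": 0.0315, "ty": 0.0054, "tz": -0.0004, "wx": 0, "wy": 0, "wz": 0, "gripper": -1}
    - {"tx": 0.0394, "ty": 0.00675, "tz": -0.0004, "wx": 0, "wy": 0, "wz": 0, "gripper": -1}
    - {"tx": 0.0473, "ty": 0.0081, "tz": -0.0004, "wx": 0, "wy": 0, "wz": 0, "gripper": -1}
    - {"tx": 0.0552, "ty": 0.0095, "tz": -0.0004, "wx": 0, "wy": 0, "wz": 0, "gripper": -1}
    - {"tx": 0.0572, "ty": 0.0098, "tz": -0.0004, "wx": 0, "wy": 0, "wz": 0, "gripper": -1}
    - {"tx": 0.0572, "ty": 0.0098, "tz": -0.0004, "wx": 0, "wy": 0, "wz": 0, "gripper": -1}

```text
time_s: 8.43
position: [521.0, 183.5, 217.2]
ee_rot: [2.133, 0.181, -2.133]
contact_force: [-0.2, -0.2, -1.6]
gripper_width: 39.6
```

Run:
```python
from h import *
o=monitor.observe(); print(o['time_s'],o['position'],o['contact_force'])
s=snapshot('wrist'); save(s,'wrist6')
R=Ro.from_rotvec(o['ee_rot']).as_matrix(); a=np.arctan2(-R[1,2],-R[0,2]); print(np.degrees(a))
R=np.array([[np.cos(a),np.sin(a)],[-np.sin(a),np.cos(a)]])
Q=cloud(s); Q[:,:2]=(Q[:,:2]-o['position'][:2])@R.T
m=Q[(Q[:,2]>56)&(Q[:,2]<64)&(abs(Q[:,1])<25)&(Q[:,0]<45)]; print('top',m[:,2].mean(),'x',np.percentile(m[:,0],[1,99]))
p=Q[(Q[:,2]>47)&(Q[:,2]<54)&(Q[:,0]>45)&(Q[:,0]<80)&(abs(Q[:,1])<34)]
for nm,k in (('L',p[p[:,1]>11]),('R',p[p[:,1]<-11])): print('post',nm,len(k),'x',np.percentile(k[:,0],[1,3]).round(1),'y',np.percentile(k[:,1],[2,98]).round(1))
```

```text
8.425 [521.01751607 183.46965483 217.22793229] [-0.21729425 -0.18056714 -1.6071803 ]
9.697665334942368
top 60.28870211325296 x [-19.72817331  30.93875764]
post L 2138 x [54.9 55.4] y [12.1 33.3]
post R 2150 x [54.8 55.4] y [-33.3 -12.1]
```

View pics/wrist6.png

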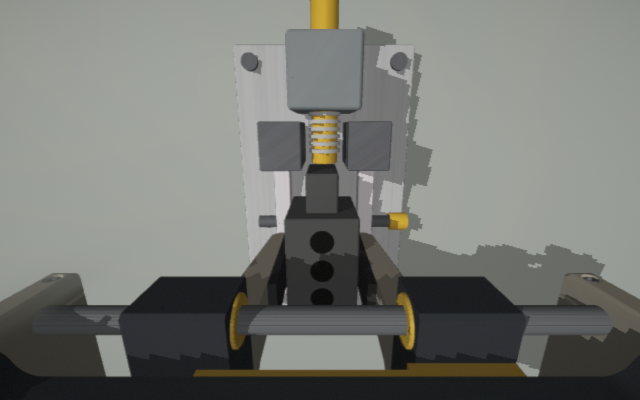

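>>> arm_command:
  motion:
    - {"tx": 0, "ty": 0, "tz": -0.0003, "wx": 0, "wy": 0, "wz": 0, "gripper": -1}
    - {"tx": 0.0025, "ty": 0.0004, "tz": -0.0004, "wx": 0, "wy": 0, "wz": 0, "gripper": -1}
    - {"tx": 0.005, "ty": 0.0009, "tz": -0.0004, "wx": 0, "wy": 0, "wz": 0, "gripper": -1}
    - {"tx": 0.0075, "ty": 0.0013, "tz": -0.0004, "wx": 0, "wy": 0, "wz": 0, "gripper": -1}
    - {"tx": 0.01, "ty": 0.0017, "tz": -0.0004, "wx": 0, "wy": 0, "wz": 0, "gripper": -1}
    - {"tx": 0.0125, "ty": 0.0021, "tz": -0.0004, "wx": 0, "wy": 0, "wz": 0, "gripper": -1}
    - {"tx": 0.015, "ty": 0.0026, "tz": -0.0004, "wx": 0, "wy": 0, "wz": 0, "gripper": -1}
    - {"tx": 0.0175, "ty": 0.003, "tz": -0.0004, "wx": 0, "wy": 0, "wz": 0, "gripper": -1}
    - {"tx": 0.0195, "ty": 0.0033, "tz": -0.0004, "wx": 0, "wy": 0, "wz": 0, "gripper": -1}
    - {"tx": 0.0195, "ty": 0.0033, "tz": -0.0004, "wx": 0, "wy": 0, "wz": 0, "gripper": -1}
    - {"tx": 0.0195, "ty": 0.0033, "tz": -0.0004, "wx": 0, "wy": 0, "wz": 0, "gripper": -1}

```text
time_s: 9.85
position: [539.4, 186.7, 217.2]
ee_rot: [2.129, 0.18, -2.136]
contact_force: [-10.0, -0.6, 12.5]
gripper_width: 39.8
```

```bash
cat >> h.py <<'E'
def chk(name):
    o=monitor.observe(); print(o['time_s'],o['position'],o['contact_force'],o['ft_torque'])
    s=snapshot('wrist'); save(s,name)
    R=Ro.from_rotvec(o['ee_rot']).as_matrix(); a=np.arctan2(-R[1,2],-R[0,2]); print(np.degrees(a))
    R=np.array([[np.cos(a),np.sin(a)],[-np.sin(a),np.cos(a)]])
    Q=cloud(s); Q[:,:2]=(Q[:,:2]-o['position'][:2])@R.T
    m=Q[(Q[:,2]>56)&(Q[:,2]<64)&(abs(Q[:,1])<19)&(Q[:,0]<45)]; print('top',m[:,2].mean(),'x',np.percentile(m[:,0],[1,99]))
    t=Q[(Q[:,2]>46)&(Q[:,2]<54)&(abs(Q[:,1])<8)&(Q[:,0]<53.5)&(Q[:,0]>25)]; print('tongue z',np.median(t[:,2]))
    p=Q[(Q[:,2]>47)&(Q[:,2]<54)&(Q[:,0]>25)&(Q[:,0]<55)&(abs(Q[:,1])<34)]
    for nm,k in (('L',p[p[:,1]>12]),('R',p[p[:,1]<-12])): print('post',nm,len(k),'x',np.percentile(k[:,0],[1,3]).round(1))
E
python3 -c "
from h import *
chk('wrist7')"
```

```text
9.85 [539.35495093 186.68053257 217.1991254 ] [-10.02524731  -0.57025421  12.52224464] [0.03112996 1.33674745 0.06317677]
9.694850110505817
top 60.2912126723249 x [-20.30816499  30.37097205]
tongue z 50.28928616667659
post L 1480 x [30.1 30.4]
post R 1494 x [30.2 36.2]
```

View pics/wrist7.png

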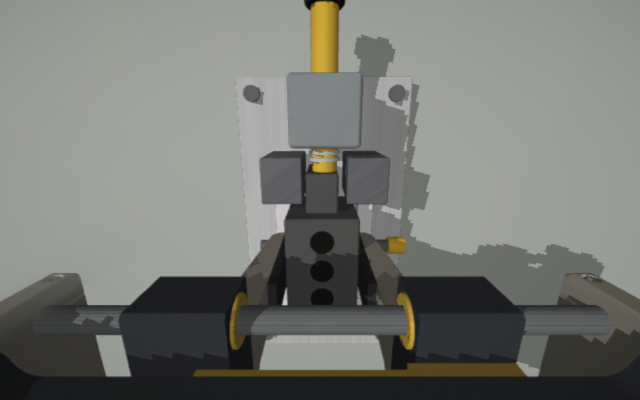

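>>> arm_command:
  motion:
    - {"tx": 0.0005, "ty": 0.0001, "tz": 0.0002, "wx": 0, "wy": -0.3, "wz": 0, "gripper": -1}
    - {"tx": 0.0015, "ty": 0.0003, "tz": 0.0002, "wx": 0, "wy": -0.3, "wz": 0, "gripper": -1}
    - {"tx": 0.0025, "ty": 0.0004, "tz": 0.0002, "wx": 0, "wy": -0.3, "wz": 0, "gripper": -1}
    - {"tx": 0.0035, "ty": 0.0006, "tz": 0.0002, "wx": 0, "wy": -0.3, "wz": 0, "gripper": -1}
    - {"tx": 0.0045, "ty": 0.0008, "tz": 0.0002, "wx": 0, "wy": -0.3, "wz": 0, "gripper": -1}
    - {"tx": 0.0045, "ty": 0.0008, "tz": 0.0002, "wx": 0, "wy": -0.3, "wz": 0, "gripper": -1}
    - {"tx": 0.0045, "ty": 0.0008, "tz": 0.0002, "wx": 0, "wy": -0.3, "wz": 0, "gripper": -1}
  grip_force: 55

```text
time_s: 10.78
position: [543.1, 187.4, 217.2]
ee_rot: [2.132, 0.18, -2.133]
contact_force: [-13.3, 0.1, 14.7]
gripper_width: 39.4
```

```bash
cat >> h.py <<'E'
    x=Ro.from_rotvec(o['ee_rot']).as_matrix()[:,0]; print('tool axis tilt deg along/across',np.degrees(x[0]*np.cos(a)+x[1]*np.sin(a)),np.degrees(-x[0]*np.sin(a)+x[1]*np.cos(a)))
E
python3 -c "
from h import *
chk('wrist8')"
```

```text
10.775 [543.13232839 187.44271248 217.16840043] [-13.34308918   0.11138581  14.69087997] [0.13676658 2.13520449 0.10586871]
9.696180377050998
top 60.27747484801265 x [-19.86033217  30.85403794]
tongue z 50.33073925706253
post L 1749 x [30.6 30.9]
post R 1777 x [30.6 32.3]
tool axis tilt deg along/across -0.022822139254107598 -0.05846097000656872
```

View pics/wrist8.png

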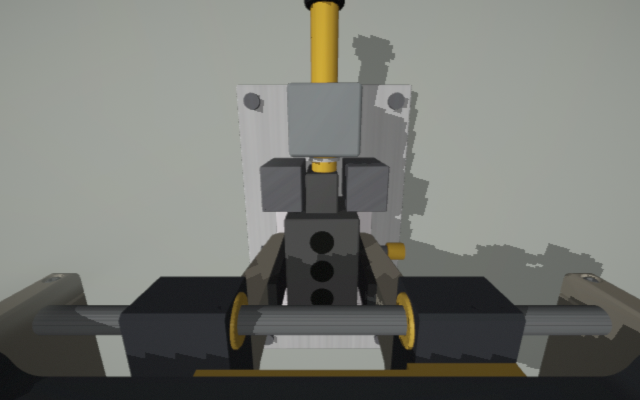

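>>> arm_command:
  motion:
    - {"tx": 0.0, "ty": 0.0, "tz": 0.0003, "wx": 0, "wy": 0, "wz": 0, "gripper": -1}
    - {"tx": 0.0005, "ty": 0.0001, "tz": 0.0003, "wx": 0, "wy": 0, "wz": 0, "gripper": -1}
    - {"tx": 0.001, "ty": 0.0002, "tz": 0.0003, "wx": 0, "wy": 0, "wz": 0, "gripper": -1}
    - {"tx": 0.001, "ty": 0.0002, "tz": 0.0003, "wx": 0, "wy": 0, "wz": 0, "gripper": -1}
    - {"tx": 0.001, "ty": 0.0002, "tz": 0.0003, "wx": 0, "wy": 0, "wz": 0, "gripper": -1}

```text
time_s: 11.45
position: [544.0, 187.6, 217.2]
ee_rot: [2.132, 0.18, -2.133]
contact_force: [-12.3, -0.4, 11.6]
gripper_width: 39.9
```

```bash
python3 -c "
from h import *
chk('wrist9')"
```

```text
11.45 [544.03756792 187.60719167 217.20083562] [-12.32328326  -0.43540681  11.58932621] [0.19344085 2.06770977 0.16991857]
9.700590678692608
top 60.303609820209275 x [-19.87668566  30.77672964]
tongue z 50.30816103111687
post L 1775 x [30.6 31.8]
post R 1808 x [30.7 31.8]
tool axis tilt deg along/across -0.038949503110108384 -0.06277617947258761
```

>>> arm_command:
  motion:
    - {"tx": 0.0005, "ty": 0.0001, "tz": 0.0003, "wx": 0, "wy": 0, "wz": 0, "gripper": -1}
    - {"tx": 0.001, "ty": 0.0002, "tz": 0.0003, "wx": 0, "wy": 0, "wz": 0, "gripper": -1}
    - {"tx": 0.001, "ty": 0.0002, "tz": 0.0003, "wx": 0, "wy": 0, "wz": 0, "gripper": -1}
    - {"tx": 0.001, "ty": 0.0002, "tz": 0.0003, "wx": 0, "wy": 0, "wz": 0, "gripper": -1}

```text
time_s: 12.0
position: [544.6, 187.7, 217.2]
ee_rot: [2.13, 0.179, -2.134]
contact_force: [-13.7, 0.1, 10.7]
gripper_width: 39.9
```

```bash
python3 -c "
from h import *
chk('wrist10')"
```

```text
12.0 [544.58964856 187.71322382 217.23112604] [-13.68043675   0.09831576  10.69730684] [0.16884415 2.21856561 0.09350805]
9.696481842681273
top 60.30218685189462 x [-20.09271094  30.58088316]
tongue z 50.26908283067945
post L 1797 x [30.5 31.1]
post R 1837 x [30.7 31.3]
tool axis tilt deg along/across -0.11120200385781036 -0.06842501798288084
```

>>> arm_command:
  motion:
    - {"tx": 0.0004, "ty": 0.0001, "tz": 0, "wx": 0, "wy": -0.1, "wz": 0, "gripper": -1}
    - {"tx": 0.0008, "ty": 0.0001, "tz": 0, "wx": 0, "wy": -0.2, "wz": 0, "gripper": -1}
    - {"tx": 0.0008, "ty": 0.0001, "tz": 0, "wx": 0, "wy": -0.2, "wz": 0, "gripper": -1}
    - {"tx": 0.0008, "ty": 0.0001, "tz": 0, "wx": 0, "wy": -0.2, "wz": 0, "gripper": -1}

```text
time_s: 12.55
position: [544.5, 187.8, 217.2]
ee_rot: [2.131, 0.179, -2.133]
contact_force: [-17.9, -0.0, 15.8]
gripper_width: 39.7
```

```bash
python3 -c "
from h import *
chk('wrist11')"
```

```text
12.55 [544.47306351 187.78629793 217.19094283] [-17.90921348  -0.04542555  15.81541456] [0.39571946 3.11223455 0.11408674]
9.68481049732247
top 60.29931507295023 x [-19.92607418  30.68227773]
tongue z 50.30315970496582
post L 1790 x [30.5 31.3]
post R 1830 x [30.8 31.4]
tool axis tilt deg along/across -0.067170423978795 -0.09815345034527641
```

View pics/wrist11.png

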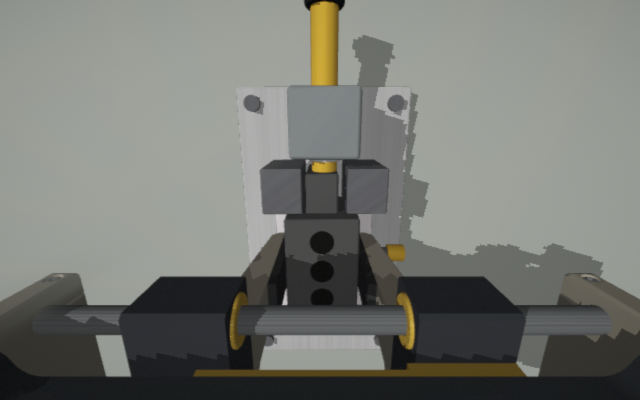

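>>> arm_command:
  motion:
    - {"tx": 0.0004, "ty": 0.0001, "tz": 0.0003, "wx": 0, "wy": 0, "wz": 0, "gripper": -1}
    - {"tx": 0.0008, "ty": 0.0001, "tz": 0.0003, "wx": 0, "wy": -0.1, "wz": 0, "gripper": -1}
    - {"tx": 0.0012, "ty": 0.0002, "tz": 0.0003, "wx": 0, "wy": -0.2, "wz": 0, "gripper": -1}
    - {"tx": 0.0012, "ty": 0.0002, "tz": 0.0003, "wx": 0, "wy": -0.2, "wz": 0, "gripper": -1}
    - {"tx": 0.0012, "ty": 0.0002, "tz": 0.0003, "wx": 0, "wy": -0.2, "wz": 0, "gripper": -1}
    - {"tx": 0.0012, "ty": 0.0002, "tz": 0.0003, "wx": 0, "wy": -0.2, "wz": 0, "gripper": -1}
  grip_force: 60

```text
time_s: 13.35
position: [544.5, 187.9, 217.2]
ee_rot: [2.131, 0.178, -2.133]
contact_force: [-24.1, 1.0, 19.9]
gripper_width: 39.6
```

```bash
python3 -c "
from h import *
chk('wrist12')
s=snapshot('scene'); save(s,'scene12')
for n in ['square_mould','jar','bead_cup']: print(n,[np.round(d['location']) for d in spot_point(s,n)[:1]])
print(monitor.observe()['contact_force'])"
```

```text
13.35 [544.51657641 187.89520266 217.20086937] [-24.05634564   1.00881195  19.93636921] [0.615701   4.02702119 0.17831995]
9.67399503023356
top 60.295329460657555 x [-19.85589398  30.61831273]
tongue z 50.289791177180405
post L 1779 x [30.6 31.4]
post R 1833 x [30.6 31.3]
tool axis tilt deg along/across -0.061768244516814036 -0.13157849826766435
square_mould [array([769.,  11.,   0.])]
jar [array([743., 292.,  -2.])]
bead_cup [array([ 763., -251.,   -2.])]
[-23.77328004   1.18901527  20.19029795]
```

View pics/wrist12.png

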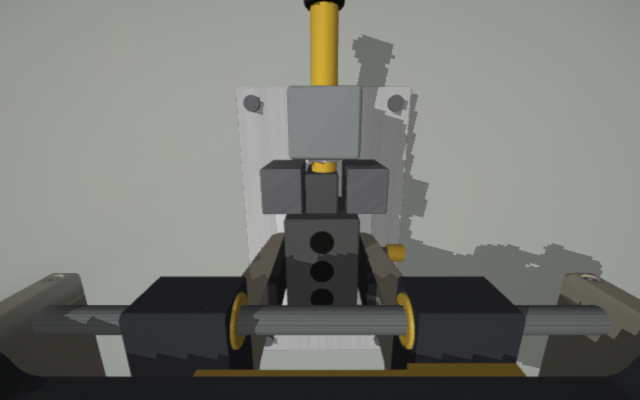

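View pics/scene12.png

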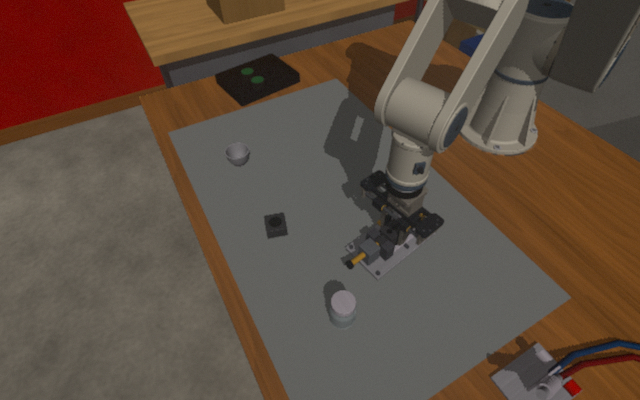

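>>> arm_command:
  motion:
    - {"tx": 0.0003, "ty": 0.0, "tz": 0.0002, "wx": 0, "wy": 0, "wz": 0, "gripper": -1}
    - {"tx": 0.0006, "ty": 0.0, "tz": 0.0004, "wx": 0, "wy": 0, "wz": 0, "gripper": -1}
    - {"tx": 0.0008, "ty": 0.0, "tz": 0.0005, "wx": 0, "wy": 0, "wz": 0, "gripper": -1}
    - {"tx": 0.0008, "ty": 0.0, "tz": 0.0005, "wx": 0, "wy": 0, "wz": 0, "gripper": -1}
    - {"tx": 0.0008, "ty": 0.0, "tz": 0.0005, "wx": 0, "wy": 0, "wz": 0, "gripper": -1}
    - {"tx": 0.0008, "ty": 0.0, "tz": 0.0005, "wx": 0, "wy": 0, "wz": 0, "gripper": -1}

```text
time_s: 14.35
position: [544.8, 187.9, 217.2]
ee_rot: [2.13, 0.178, -2.135]
contact_force: [-24.9, 3.0, 16.6]
gripper_width: 39.3
```

```bash
python3 -c "
from h import *
chk('wrist13')"
```

```text
14.35 [544.75609924 187.89647565 217.19507825] [-24.92414287   2.99201352  16.64034387] [0.82545702 4.12440964 0.19508932]
9.669773796535429
top 60.29522300811314 x [-20.1239234  30.3895742]
tongue z 50.29450698105504
post L 1809 x [30.3 31.1]
post R 1847 x [30.4 31.1]
tool axis tilt deg along/across -0.1492050141427192 -0.12935568295502514
```

```bash
python3 -c "
from h import *
print(arm.hand_in()); o=monitor.observe(); print(o['time_s'],o['position'],o['contact_force'],o['gripper_width'])"
```

```text
the job is handed in; nothing more can be done
None
the job is handed in; nothing more can be done
```

The tongued mould is upright in the track with its tongue against the plunger and its shoulders against the end stop. I handed the job in at about 14.4 s with the gripper still holding it there.

I gripped it across its 40 mm width, lined it up using the wrist camera, and set it down in the flared mouth of the track. I then slid it in, using small steps for the last part.

**At the stop:**
- The mould travelled about 24 mm over the last stretch, against 24 mm measured beforehand.
- The shoulders and the post faces were at the same distance in the wrist picture.
- Extra push from about 18 N to 25 N did not move the mould.
- The push along the track was about 25 N at the end. About 7 N of that is the spring and part is friction, so the force on the stop itself is probably nearer 15 N.

**Upright:** the top of the mould was at 60.3 mm and the tongue top at 50.3 mm, as they should be on the track floor. The tool tilt was about 0.1°.

**Bystanders:** the jar, bowl and square mould read within 4 mm of where they were at the start, which is the accuracy of the detector.

**Not ideal:**
- Some downward push, about 17 N, remained on the track floor.
- I checked the plunger only by eye in the pictures and did not measure its travel.
- My first move command was refused because of missing keys; nothing moved.

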